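# Knife tray from under the blanks into its till

### The arm

A 6-joint arm with a two-finger parallel gripper is mounted at the origin on the work surface. World frame = base frame: x ahead of the robot, y to its left, z up, the work surface at z = 0. Lengths are in mm, angles in rad, forces in N, time in s.
With the tool pointing down it reaches from about 225 to 725 mm from the base axis. Payload 3.1 kg.
Tool frame: the origin (TCP) lies at the very end of the fingers, on their centre line; the grasp point (between the pads) lies 19 mm behind it; z points along the fingers, y is the line along which they close (so a half turn about z gives the same grasp; the last joint's range is limited). The gripper opens to 85 mm and grips with 20 to 120 N. Pads are 22 mm wide; open, the fingers measure 114 mm over their backs; the gripper's body (76 mm by 85 mm) begins 54 mm behind the grasp point. The pads swing forward as they close: fully open they stand 13 mm farther back than shut.
Start: joints at [0.975, 0.048, 0.099, 1.622, 0, 1.443], TCP at [236.74, 468.584, 231.312] pointing down, gripper open.
Joint ranges: [-2.91, 2.91], [-0.99, 1.94], [-1.21, 1.42], [-2.12, 2.29], [-1.49, 1.47], [-3.14, 3.14]. Speed limits (rad/s): [2.79, 2.79, 3.14, 3.14, 3.14, 3.14].

### API

Orientations are given as [roll, pitch, yaw] about the fixed x, y, z axes, in that order (R = Rz(yaw) Ry(pitch) Rx(roll)).
In Python, from plant import bot, eyes gives the robot as it stands.
- The arm moves only by the tool move_arm, never from a script. Its arguments are lists of equal length, an entry for each row: "offset": the shift along the tool's x, y, z in cm, a list of three; "rotation": the turn, a rotation vector about the tool's x, y, z in rad, a list of three; "claw": the finger opening in cm, from 0 to 8.54. In form: {"offset": [[x, y, z], ...], "rotation": [[rx, ry, rz], ...], "claw": [claw, ...]}. A call has 1 to 12 rows; each row is the pose to reach, as a shift and turn from the pose commanded when the call began, along the tool's axes at that moment; what a row does not reach only later rows make up. A row lasts 1/8 s, in which the tool goes at most 62.5 mm and 10.7 degrees, less where a joint would pass 70% of its speed; a pose out of reach is approached as far as the arm can. A call with a gripper value outside its range is refused whole. The fingers move at their own pace and stop on an object; the grip force is fixed at half the most. Time passes only in rows, so rows that repeat a pose let the fingers close. It gives the time, the measured TCP pose, the force, the opening and the grip force at its end, in the units of the state.
- bot.sense(): the state, without advancing time (a new reading comes with each control period).
- eyes.snapshot(name): name is "scene" or "top" or "wrist"; returns a dict with "frame" (420x560x3 uint8, red, green, blue), "mtx" (3x3 intrinsics, pixels), "R" (3x3) and "t" (3): a world point X has camera coordinates R X + t. Camera axes: x right, y down, z forward; pixel columns grow to the right and rows downward; lengths in mm; the calibration is good to about 2 mm. A picture is of the moment at which its call begins. There is no depth.
- bot.close_job(): hands the job in; it is judged then, once.
The state is a dict: "clock": time; "joint_pos": joint angles; "joint_velocities": joint speeds; "effort": joint torques, N m; "position": TCP position; "tool_rot": TCP orientation; "wrist_force": force on the tool from outside, world axes, zero at the start; "ft_torque": the same for the moment, N m; "gripper_width": opening from 0.0 (shut) to 1.0 (fully open); "finger_force": force on a finger pad.
Only numpy, scipy, OpenCV 4.12 (cv2) and the standard library are available. Lean on these libraries where they do the work, as an engineer would, in place of code of your own. Each camera call takes 0.05 s, during which the arm holds its last target. There are 200 camera calls.

### The job

Someone has piled carving blanks on top of the tray of carving tools. Draw the tray out from under the pile past the two bench dogs, so that the pile is neither lifted, unpiled nor toppled but comes down to lie flat on the bench, still stacked. Then carry the tray level and slide it, plain end first and pull outwards, fully home into the empty bay of the plywood till, with both tools still lying in it and nothing else on the bench disturbed.

Things in the scene. Friction and masses are not known exactly. Their poses are not given: they have to be found in the camera images.
- tray: Loose shallow wooden tray, 60 wide (x), 200 long (y), 18 high, 0.16 kg empty; floor 4, rims 6 thick. Origin: centre of its underside. +y end plain, a wooden pull on the -y end. At the start flat on the bench (z = 0), pull end under the pile, about 90 of the plain end sticking out past the line of the bench dogs. Two tools lie in it, not above its rims.
- tray_pull (a point): Middle of the outer face of the tray's pull, 114 from the tray's origin along its -y, 9 above its underside. The pull is a wooden block on the end face, 36 wide (x), 14 deep (y), from 3 to 15 above the tray's underside.
- dogs: Two round polished steel bench dogs fixed in the bench, 20 in diameter, 45 high, 52 either side of the origin along x (84 clear between them). Origin: on the bench midway between them. +y is the way the tray comes out; the tray's y lies along it to about 2 degrees. The pile stands at their -y side and they hold it back while the tray is drawn.
- blank_low: Lowest board of the pile: pale wood blank 140 (x) x 110 (y) x 22 high, 0.12 to 0.24 kg, loose. Origin: centre of its underside. Starts resting on the tray's rims, 18 above the bench, its +y edge within 3 of the dogs; must end flat on the bench.
- blank_mid: Second board of the pile, 125 (x) x 100 (y) x 22 high, loose, lying on the lowest board. Origin: centre of its underside.
- rosette: Carved round rosette on top of the pile, 90 in diameter, 23 high, loose. Origin: centre of its underside. The whole pile's top is 85 above the bench at the start.
- till: Plywood till fixed on the bench, 172 wide (x), 212 deep (y), 54 high. Origin: centre of its underside. Two equal bays side by side, centred 40 either side of the origin along x, mouths on the -y face (y = -106). Each is 68 wide and 200 deep, floor 12 above the bench, walls 12 thick and 42 high; the roof (underside at 42) starts 60 behind the mouths, so the bays' fronts are open from above.
- empty_bay: The bay without a tray (either of the two); thin cork liner on its floor. Origin: on the bay's floor, 12 above the bench, mid-width, where the tray's origin lies when fully home (to 0.5). x across the bay, +y into it; mouth at y = -99.5, back wall at y = +100.5. A tray fully home is flush with the mouth, only its pull sticking out.
- knife: Carving knife with flat wooden handle lying in the tray, loose: 143 long (y, blade to +y), 19 wide, 11 thick, 35 g. Origin: underside, 73 from the end of the handle.
- chisel: Small skew chisel with flat wooden handle lying beside the knife in the tray, loose: 145 long, 19 wide, 11 thick, 35 g. Origin and axes as the knife's.
- other_tray: A like tray with tools, already home in the other bay, its pull sticking out 14 from the till. To be left there. Origin and axes as the tray's.
- mallet: Bystander: dark wooden carver's mallet, 82 in diameter, standing on its head, 232 high. Origin: centre of its underside.
- oilstone: Bystander: oilstone in a wooden base, 66 x 190 x 34 high. Origin: centre of its underside.
- oil_bottle: Bystander: orange plastic oil bottle, 56 in diameter, 150 high. Origin: centre of its underside.
Things that resemble listed ones, but are neither listed nor needed, are in the scene too. Leave any green or yellow look-alike of the tray alone.

How it is judged (in metres and radians):
On the way:
1. the tray is out from under the pile, past the bench dogs, and the pile lies stacked flat on the bench (y of tray_pull in the frame of dogs above -0.008 m and height (world z) of blank_low below 0.006 m and angle between blank_low's own z axis and vertical below 0.06 rad and angle between blank_mid's own z axis and vertical below 0.08 rad and angle between rosette's own z axis and vertical below 0.1 rad and horizontal distance between blank_mid and blank_low below 0.03 m and horizontal distance between rosette and blank_mid below 0.03 m), for 0.2 s.
At the end, for the whole second after the job is handed in: The tray lies at rest in the empty bay, pull outwards, within 6 mm of fully home, both tools in it; the pile lies level on the bench within about 50 mm behind the dogs, each piece within 30 mm of centred on the one below; the other tray and the bystanders are within 15 and 20 mm of their places (y of tray in the frame of empty_bay between -0.006 and 0.006 m and x of tray in the frame of empty_bay between -0.007 and 0.007 m and z of tray in the frame of empty_bay between -0.003 and 0.004 m and y of tray_pull in the frame of empty_bay below -0.09 m and angle between tray's own z axis and vertical below 0.05 rad and linear speed of tray below 0.01 m/s and x of knife in the frame of tray between -0.022 and 0.022 m and y of knife in the frame of tray between -0.045 and 0.045 m and z of knife in the frame of tray between 0 and 0.012 m and x of chisel in the frame of tray between -0.022 and 0.022 m and y of chisel in the frame of tray between -0.045 and 0.045 m and z of chisel in the frame of tray between 0 and 0.012 m and height (world z) of blank_low below 0.006 m and angle between blank_low's own z axis and vertical below 0.06 rad and angle between blank_mid's own z axis and vertical below 0.08 rad and angle between rosette's own z axis and vertical below 0.1 rad and horizontal distance between blank_mid and blank_low below 0.03 m and horizontal distance between rosette and blank_mid below 0.03 m and y of blank_low in the frame of dogs above -0.12 m); the robot touches nothing.
It fails at once if the pile is toppled, lifted or unpiled (angle between any of blank_low, blank_mid, rosette's own z axis and vertical above 0.5 rad or height (world z) of blank_low above 0.033 m or height (world z) of blank_mid above 0.058 m or height (world z) of rosette above 0.083 m).
It fails at once if the tray is tipped so far that its tools would slide out (angle between tray's own z axis and vertical above 0.45 rad).
It fails at once if the tray already in the till is moved by more than 15 mm (distance of other_tray from where it was at the start of the episode above 0.015 m).
It fails at once if a bystander is moved by more than 20 mm or knocked over (distance of any of mallet, oilstone, oil_bottle from where it was at the start of the episode above 0.02 m or angle between any of mallet, oilstone, oil_bottle's own z axis and vertical above 0.3 rad).
It also fails if it takes over 66 s, if anything falls off the work surface, if the arm or the gripper's body presses on something with over 40 N, if the wrist force passes 120 N, or if a joint passes its speed limit or range.

## Working session

There is one attempt and no reset: what is moved stays moved. The work goes in short steps, Python scripts to look and compute and a tool call to move; the robot and the scene stay as the last step left them, time stands still between calls to the robot, and variables do not carry over. Pictures are saved under pics/ and viewed, at most 10 in all, crops included, and the job is handed in when it is done.

Besides the shell and the picture viewer there is one more tool, called after "Request:" as name(argument=value, ...) on one line, values as JSON. move_arm: Moves the arm, as the interface text tells. Its arguments: {"type":"object","properties":{"offset":{"type":"array","items":{"type":"array","items":{"type":"number"}}},"rotation":{"type":"array","items":{"type":"array","items":{"type":"number"}}},"claw":{"type":"array","items":{"type":"number"}}},"required":["offset","rotation","claw"]}

```bash
mkdir -p pics; python3 - <<'E'
from plant import bot, eyes
import cv2,numpy as np,pickle
d={}
for n in ("scene","top"):
    s=eyes.snapshot(n); d[n]=s
    cv2.imwrite(f"pics/{n}0.png",s["frame"][:,:,::-1])
    print(n,s["mtx"].tolist(),s["R"].round(4).tolist(),s["t"])
pickle.dump(d,open("d0.pkl","wb"))
print(bot.sense())
E
```

```text
scene [[536.3136388845528, 0.0, 275.2659260085436], [0.0, 536.3136388845528, 216.4309380024493], [0.0, 0.0, 1.0]] [[-0.6192, 0.7852, 0.007], [0.4397, 0.3541, -0.8254], [-0.6506, -0.508, -0.5645]] [ 291.33961103 -166.52254258 2245.76874692]
top [[485.52017898581767, 0.0, 280.11660687999705], [0.0, 485.52017898581767, 208.88855446252856], [0.0, 0.0, 1.0]] [[0.0122, -0.9998, -0.0154], [-0.9891, -0.0098, -0.1468], [0.1466, 0.017, -0.989]] [  37.34184543  509.03494458 1318.36020891]
{'clock': 0.1, 'joint_pos': array([ 9.75193648e-01,  4.86784174e-02,  9.77081840e-02,  1.62201806e+00,
       -1.97415598e-06,  1.44302064e+00]), 'joint_velocities': array([ 8.87394506e-05, -1.51713971e-03,  2.66043311e-03, -1.12490043e-03,
        1.01668337e-03, -1.66424892e-04]), 'effort': array([ 2.51537793e-03, -3.39848971e+01,  3.20936644e+01,  1.58590742e-02,
       -1.57132758e-04, -6.95097569e-06]), 'position': array([236.42229905, 468.10805063, 230.21011051]), 'tool_rot': array([-3.13941831e+00, -2.77360021e-04,  2.67376536e+00]), 'wrist_force': array([-0.10928319, -0.17061671,  1.4416108 ]), 'ft_torque': array([-0.05709923, -0.02076717, -0.01405418]), 'finger_force': 0.0, 'gripper_width': 0.9976926328334405}
```

View pics/top0.png

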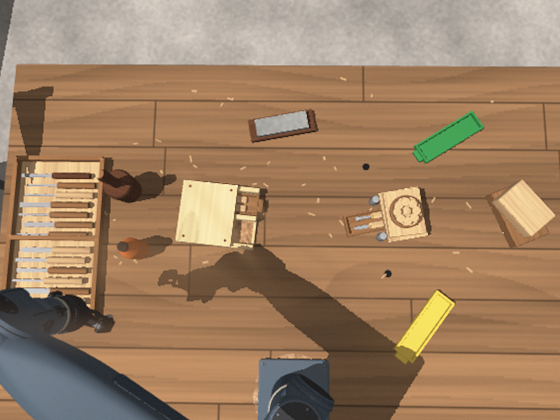

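View pics/scene0.png

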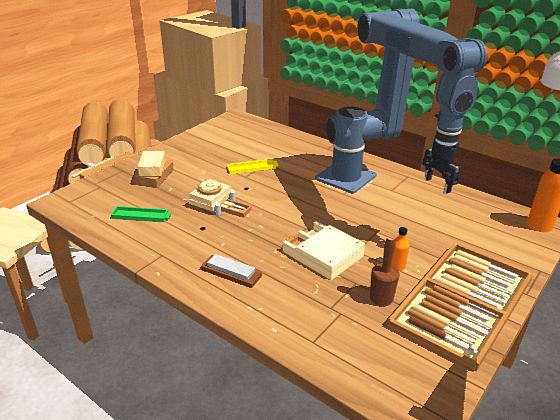

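The top view shows the wanted brown tray sticking out left of the dogs (376,200)/(382,237) at about (365,225). Possible mix-ups are the green tray (450,138), the yellow tray (425,327), the brown board pile (522,210) and the tray already in the till (249,203). The till is at (220,213), mouths to the right, and its lower bay at (245,232) looks empty. One close crop will check this.

```bash
python3 - <<'E'
import cv2,numpy as np,pickle
d=pickle.load(open("d0.pkl","rb"))
f=d["top"]["frame"][:,:,::-1]
a=cv2.resize(f[170:255,170:270],None,fx=4,fy=4,interpolation=cv2.INTER_CUBIC)
b=cv2.resize(f[170:255,338:438],None,fx=4,fy=4,interpolation=cv2.INTER_CUBIC)
g=d["scene"]["frame"][:,:,::-1]
c=cv2.resize(g[170:285,180:380],(452,260),interpolation=cv2.INTER_CUBIC)
o=np.zeros((600,800,3),np.uint8);o[:340,:400]=a;o[:340,400:]=b;o[340:,:452]=c
cv2.imwrite("pics/crop.png",o)
E
```

```text
(no output)
```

View pics/crop.png

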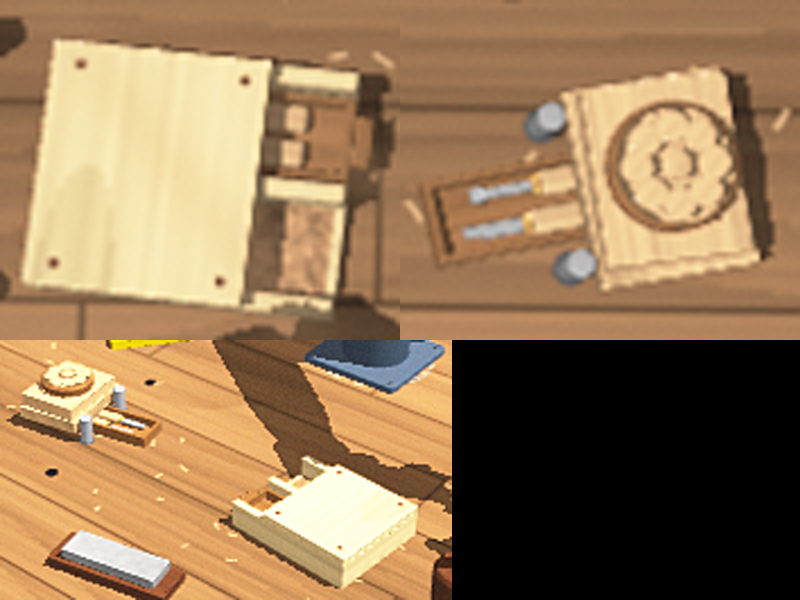

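Confirmed. The brown tray with two tools comes out left between the dogs (tops near crop (551,115) and (581,262)), with its plain end at crop (421,186)–(440,267). The lower bay, with cork showing at crop (315,245), is the empty one. Next I'll cast these onto their planes.

```bash
cat > h.py <<'E'
import numpy as np
def ray(s,u,v,z):
    R=np.array(s["R"]);t=np.array(s["t"]);c=-R.T@t
    d=R.T@np.linalg.solve(s["mtx"],[u,v,1.0]); return c+d*(z-c[2])/d[2]
def proj(s,X):
    p=s["mtx"]@(np.array(s["R"])@np.array(X)+s["t"]); return p[:2]/p[2]
def totool(rpy,v):
    from scipy.spatial.transform import Rotation as Ro
    return Ro.from_euler("xyz",rpy).inv().apply(v)
E
python3 - <<'E'
import pickle,numpy as np
from h import *
s=pickle.load(open("d0.pkl","rb"))["top"]
def P(n,u,v,z,ox):
    X=ray(s,(u-ox+.5)/4-.5+(170 if ox==0 else 338),(v+.5)/4-.5+170,z); print(n,X.round(1)); return X[:2]
a=P("plainA",421,186,18,400);b=P("plainB",440,267,18,400)
c=P("edgeA",570,154,18,400);e=P("edgeB",592,230,18,400)
d1=P("dog1",551,115,45,400);d2=P("dog2",581,262,45,400)
P("blank z85 ros",677,165,85,400)
T=[P("till%d"%i,u,v,54,0) for i,(u,v) in enumerate([(55,40),(272,60),(243,305),(22,284),(358,72),(333,312)])]
ang=lambda p,q:np.degrees(np.arctan2(*(q-p)[::-1]))
print("tray dir",ang(c,a),ang(e,b),"end",ang(b,a),np.linalg.norm(a-b)); print("dogs x dir",ang(d2,d1),np.linalg.norm(d1-d2),(d1+d2)/2)
print("till y dir",ang(T[1],T[0]),ang(T[2],T[3]),ang(T[4],T[0]),ang(T[5],T[3]),"x",ang(T[3],T[0]),ang(T[2],T[1]),ang(T[5],T[4]))
print([np.linalg.norm(T[i]-T[j]) for i,j in((0,1),(0,3),(4,0),(5,3),(4,5))])
E
```

```text
plainA [ 492.6 -134.1   18. ]
plainB [ 435.5 -147.    18. ]
edgeA [ 516.5 -239.3   18. ]
edgeB [ 462.7 -253.8   18. ]
dog1 [ 539.7 -221.5   45. ]
dog2 [ 437.5 -240.4   45. ]
blank z85 ros [ 499.6 -298.    85. ]
till0 [586.2 313.9  54. ]
till1 [573.3 161.8  54. ]
till2 [402.7 177.4  54. ]
till3 [415.4 329.6  54. ]
till4 [565.4 101.8  54. ]
till5 [398.6 115.7  54. ]
tray dir 102.78241472919028 104.29704295484675 end 12.725588299354863 58.608719297246196
dogs x dir 10.447791627873311 103.94738600459839 [ 488.57129713 -230.96088495]
till y dir 85.17425075609403 85.22562438433472 84.40388229633375 85.5068025491208 x -5.22330511918935 -5.214821537494968 -4.793249566588219
[np.float64(152.65748968165718), np.float64(171.497908859838), np.float64(213.1942642428368), np.float64(214.46350603746654), np.float64(167.38263180687795)]
```

Request:
move_arm(offset=[[-49.4,-46.1,8.1],[-49.4,-46.1,8.1],[-49.4,-46.1,8.1],[-49.4,-46.1,8.1],[-49.4,-46.1,8.1],[-49.4,-46.1,8.1],[-49.4,-46.1,8.1],[-49.4,-46.1,8.1],[-49.4,-46.1,8.1],[-49.4,-46.1,8.1],[-49.4,-46.1,8.1],[-49.4,-46.1,8.1]], rotation=[[0,0,0.88],[0,0,0.88],[0,0,0.88],[0,0,0.88],[0,0,0.88],[0,0,0.88],[0,0,0.88],[0,0,0.88],[0,0,0.88],[0,0,0.88],[0,0,0.88],[0,0,0.88]], claw=[8.5,8.5,8.5,8.5,8.5,8.5,8.5,8.5,8.5,8.5,8.5,8.5])

```text
clock: 1.6
position: [469.5, -168.6, 148.2]
tool_rot: [-3.139, -0.001, 1.789]
wrist_force: [-0.9, 0.4, 0.2]
gripper_width: 0.996
finger_force: 0.0
```

```bash
python3 - <<'E'
from plant import bot, eyes
import cv2,pickle
from h import *
s=eyes.snapshot("wrist");cv2.imwrite("pics/w1.png",s["frame"][:,:,::-1]);pickle.dump(s,open("w1.pkl","wb"))
b=bot.sense();print(b["clock"],b["position"],b["tool_rot"],b["wrist_force"])
print(proj(s,[464,-140.5,18]),proj(s,[492.6,-134.1,18]),proj(s,[435.5,-147,18]))
E
```

```text
1.65 [ 469.05982874 -166.69058999  148.82883078] [-3.13921749e+00 -2.31555151e-03  1.79068591e+00] [-0.58226939  1.3415027  -0.32764024]
[278.75775453 168.26890858] [311.19497457 168.22106328] [246.43158894 168.44760143]
```

View pics/w1.png

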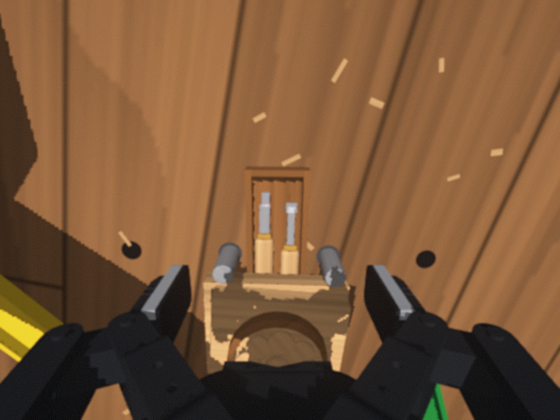

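Wrist view: the tray's plain end is at row 168, columns 245–310, exactly where the measurement projects. The dogs are at (228,262) and (331,265), and the fingers straddle the tray. Descending and gripping.

Request:
move_arm(offset=[[0,0,6],[0,0,11],[0,0,14],[0,0,14.7],[0,0,14.7],[0,0,14.7],[0,0,14.7],[0,0,14.7],[0,0,14.7],[0,0,14.7]], rotation=[[0,0,0],[0,0,0],[0,0,0],[0,0,0],[0,0,0],[0,0,0],[0,0,0],[0,0,0],[0,0,0],[0,0,0]], claw=[8.5,8.5,8.5,8.5,7.0,6.0,5.0,5.0,5.0,5.0])

```text
clock: 2.9
position: [470.6, -165.9, 6.1]
tool_rot: [3.14, 0.001, 1.793]
wrist_force: [-2.6, 2.7, 5.6]
gripper_width: 0.679
finger_force: 63.9
```

Request:
move_arm(offset=[[0.8,0,0],[1.8,0,0],[2.8,0,0],[3.8,0,0],[4.8,0,0],[5.8,0,0],[6.8,0,0],[7.8,0,0],[8.8,0,0],[9.8,0,0],[10.4,0,0],[10.4,0,0]], rotation=[[0,0,0],[0,0,0],[0,0,0],[0,0,0],[0,0,0],[0,0,0],[0,0,0],[0,0,0],[0,0,0],[0,0,0],[0,0,0],[0,0,0]], claw=[5,5,5,5,5,5,5,5,5,5,5,5])

```text
clock: 4.4
position: [449.6, -65.3, 6.1]
tool_rot: [3.136, 0.005, 1.794]
wrist_force: [1.6, -3.6, 6.1]
gripper_width: 0.679
finger_force: 64.6
```

```bash
python3 - <<'E'
from plant import bot, eyes
import cv2,numpy as np
o=np.zeros((560,800,3),np.uint8)
f=eyes.snapshot("top")["frame"][:,:,::-1]; o[:400]=cv2.resize(f[160:260,250:450],(800,400),interpolation=cv2.INTER_CUBIC)
g=eyes.snapshot("scene")["frame"][:,:,::-1]; o[400:,:400]=cv2.resize(g[165:229,175:335],(400,160),interpolation=cv2.INTER_CUBIC)
cv2.imwrite("pics/p2.png",o)
E
```

```text
(no output)
```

View pics/p2.png

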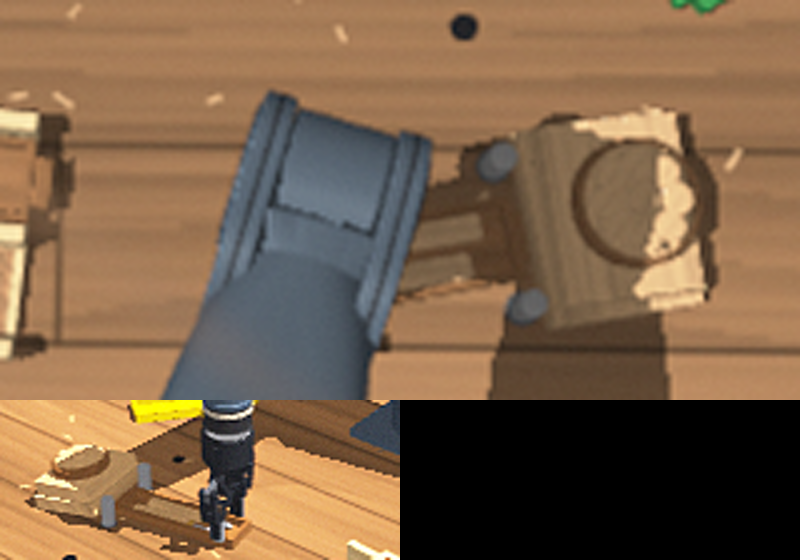

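The tray is most of the way out. The pile is held square by the dogs at (497,160) and (527,305), tilted down at the back as expected. Drawing the rest.

Request:
move_arm(offset=[[0.6,0,0],[1.2,0,0],[1.8,0,0],[2.4,0,0],[3.2,0,0],[4.2,0,0],[5.2,0,0],[6.0,0,0],[6.0,0,0],[6.0,0,0],[6.0,0,0]], rotation=[[0,0,0],[0,0,0],[0,0,0],[0,0,0],[0,0,0],[0,0,0],[0,0,0],[0,0,0],[0,0,0],[0,0,0],[0,0,0]], claw=[5,5,5,5,5,5,5,5,6.5,7.5,8])

```text
clock: 5.88
position: [432.8, -5.4, 2.7]
tool_rot: [-3.14, -0.001, 1.794]
wrist_force: [0.3, 0.1, -0.6]
gripper_width: 0.939
finger_force: 0.0
```

Request:
move_arm(offset=[[0,0,-4],[0,0,-9],[2,0,-14],[5,-3,-14],[5,-3,-14],[5,-3,-14]], rotation=[[0,0,0],[0,0,0],[0,0,0],[0,0,0],[0,0,0],[0,0,0]], claw=[8.5,8.5,8.5,8.5,8.5,8.5])

```text
clock: 6.62
position: [393.2, 36.3, 142.8]
tool_rot: [-3.141, -0.0, 1.794]
wrist_force: [0.1, -0.1, -0.4]
gripper_width: 0.995
finger_force: 0.0
```

```bash
python3 - <<'E'
from plant import bot, eyes
import cv2,numpy as np,pickle
from h import *
b=bot.sense();print(b["clock"],b["position"],b["tool_rot"])
s=eyes.snapshot("wrist");pickle.dump(s,open("w2.pkl","wb"))
g=eyes.snapshot("scene")["frame"][:,:,::-1]
o=np.zeros((600,800,3),np.uint8)
o[:420,:560]=s["frame"][:,:,::-1]; o[420:,:450]=cv2.resize(g[165:229,175:335],(450,180),interpolation=cv2.INTER_CUBIC)
cv2.imwrite("pics/p3.png",o)
E
```

```text
6.625 [393.23198368  36.3246837  142.77697506] [-3.14139202e+00 -1.68624752e-05  1.79381495e+00]
```

View pics/p3.png

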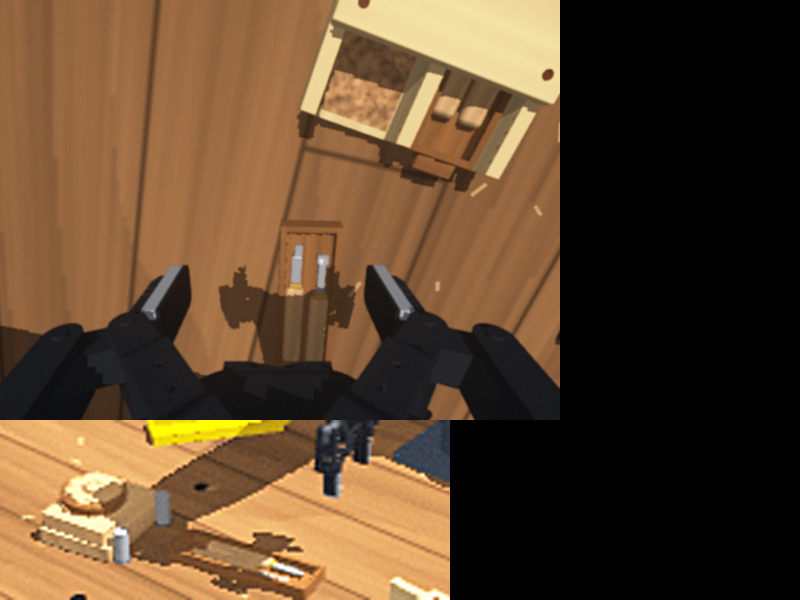

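The pile now lies flat and stacked behind the dogs, and the tray is clear with both tools in it. In the wrist view its plain end is at (281..343, 223) and the till's wall fronts are at about (303,110), (395,140) and (490,178). I'll overlay the estimates on a zoom.

```bash
python3 - <<'E'
import cv2,numpy as np,pickle
from h import *
s=pickle.load(open("w2.pkl","rb"))
o=np.array([491.2,216.2]);a=np.radians(-5.2);X=np.array([np.cos(a),np.sin(a)]);Y=np.array([-X[1],X[0]])
f=cv2.resize(s["frame"][0:240,270:560,::-1],(800,662),interpolation=cv2.INTER_CUBIC)[:600]
k=800/290
for x in(-86,-74,-6,6,74,86):
    for y in (-106,-46):
        p=proj(s,[*(o+x*X+y*Y),54]); q=((p-[270,0]+.5)*k).astype(int); cv2.circle(f,tuple(int(i) for i in q),3,(0,0,255),-1)
c=[ray(s,u,v,18)[:2] for u,v in((281,223.5),(343,221.5))]
print(c,(c[0]+c[1])/2,np.linalg.norm(c[0]-c[1]),np.degrees(np.arctan2(*(c[1]-c[0])[::-1])))
for p in c:
    p=proj(s,[*p,18]);q=((p-[270,0]+.5)*k).astype(int);cv2.circle(f,tuple(int(i) for i in q),3,(255,0,0),-1)
cv2.imwrite("pics/p4.png",f)
E
```

```text
[array([401.3810337 ,  14.82304083]), array([457.57135984,  29.65187417])] [429.47619677  22.2374575 ] 58.114086502197765 14.783517844699976
```

View pics/p4.png

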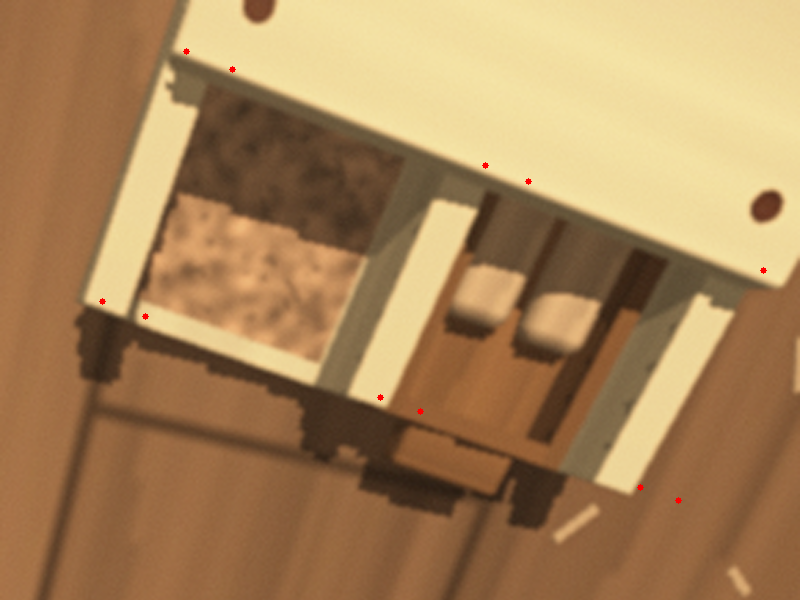

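```bash
python3 - <<'E'
import numpy as np,pickle
from h import *
s=pickle.load(open("w2.pkl","rb"));t=pickle.load(open("d0.pkl","rb"))["top"];k=800/290
W=lambda u,v,z:ray(s,(u+.5)/k-.5+270,(v+.5)/k-.5,z)[:2]
T=lambda u,v,z:ray(t,(u+.5)/4-.5+170,(v+.5)/4-.5+170,z)[:2]
for n,u,v,z in (("Lout",82,302,42),("Lin",128,317,42),("Ml",348,395,42),("Mr",390,408,42),("Rl",597,480,42),("Rout",633,493,42),("roofL",170,53,54),("roofR",783,288,54),("floorL",137,318,12),("floorR",318,385,12)): print(n,W(u,v,z).round(1))
o=np.array([491.2,216.2]);a=np.radians(-5.2);X=np.array([np.cos(a),np.sin(a)]);Y=np.array([-X[1],X[0]])
print("exp",[(o+x*X-106*Y).round(1) for x in(-86,-74,-6,6,74,86)],(o-86*X-46*Y).round(1),(o+86*X-46*Y).round(1))
print("top42",T(358,72,42),T(333,312,42))
E
```

```text
Lout [391.8 117.3]
Lin [405.1 116.2]
Ml [471.7 109.6]
Mr [484.7 108.8]
Rl [551.3 102.6]
Rout [563.4 101.3]
roofL [397.7 177. ]
roofR [568.  160.8]
floorL [411.6 117. ]
floorR [473.2 110. ]
exp [array([395.9, 118.4]), array([407.9, 117.3]), array([475.6, 111.2]), array([487.6, 110.1]), array([555.3, 103.9]), array([567.2, 102.8])] [401.4 178.2] [572.7 162.6]
top42 [567.68361296 102.50133076] [399.37599355 116.61454727]
```

Comparing the two views, the till sits within about 4 mm of the earlier estimate. I'll regrip the tray 160 mm from its plain end, then line it up by eye at the mouth.

Request:
move_arm(offset=[[-6,1,0],[-12,2,0],[-18.2,3.1,0],[-18.2,3.1,0],[-18.2,3.1,5],[-18.2,3.1,10],[-18.2,3.1,13.5],[-18.2,3.1,14.0],[-18.2,3.1,14.0],[-18.2,3.1,14.0],[-18.2,3.1,14.0],[-18.2,3.1,14.0]], rotation=[[0,0,0],[0,0,0],[0,0,0],[0,0,0],[0,0,0],[0,0,0],[0,0,0],[0,0,0],[0,0,0],[0,0,0],[0,0,0],[0,0,0]], claw=[8.5,8.5,8.5,8.5,8.5,8.5,8.5,8.5,7,6,5,5])

```text
clock: 8.22
position: [465.3, -135.0, 6.1]
tool_rot: [3.139, 0.003, 1.794]
wrist_force: [-2.6, 1.0, 6.2]
gripper_width: 0.677
finger_force: 64.9
```

Request:
move_arm(offset=[[0,0,0],[0,0,-0.5],[0,0,-1.5],[0,0,-3],[0,0,-4.5],[0,0,-5],[0,0,-5]], rotation=[[0,0,0],[0,0,0],[0,0,0],[0,0,0],[0,0,0],[0,0,0],[0,0,0]], claw=[5,5,5,5,5,5,5])

```text
clock: 9.1
position: [464.2, -134.5, 54.1]
tool_rot: [3.14, 0.001, 1.794]
wrist_force: [0.6, 0.2, -2.5]
gripper_width: 0.678
finger_force: 64.5
```

Request:
move_arm(offset=[[1,-0.3,0],[2.2,-0.7,0],[3.5,-1.2,0],[4.8,-1.7,0],[6.1,-2.2,0],[7.1,-2.5,0],[7.15,-2.5,0],[7.15,-2.5,0]], rotation=[[0,0,0.04],[0,0,0.09],[0,0,0.15],[0,0,0.21],[0,0,0.27],[0,0,0.31],[0,0,0.314],[0,0,0.314]], claw=[5,5,5,5,5,5,5,5])

```text
clock: 10.1
position: [423.4, -70.2, 53.0]
tool_rot: [-3.141, 0.0, 1.48]
wrist_force: [-0.0, 0.5, -2.3]
gripper_width: 0.679
finger_force: 64.5
```

```bash
python3 - <<'E'
from plant import bot, eyes
import cv2,numpy as np,pickle
from h import *
b=bot.sense();print(b["clock"],b["position"],b["tool_rot"])
s=eyes.snapshot("wrist");pickle.dump(s,open("w3.pkl","wb"))
cv2.imwrite("pics/p5.png",cv2.resize(s["frame"][:260,130:480,::-1],(800,594),interpolation=cv2.INTER_CUBIC))
E
```

```text
10.1 [423.44415379 -70.17648792  52.98326886] [-3.14125791e+00  1.77404451e-04  1.48028010e+00]
```

View pics/p5.png

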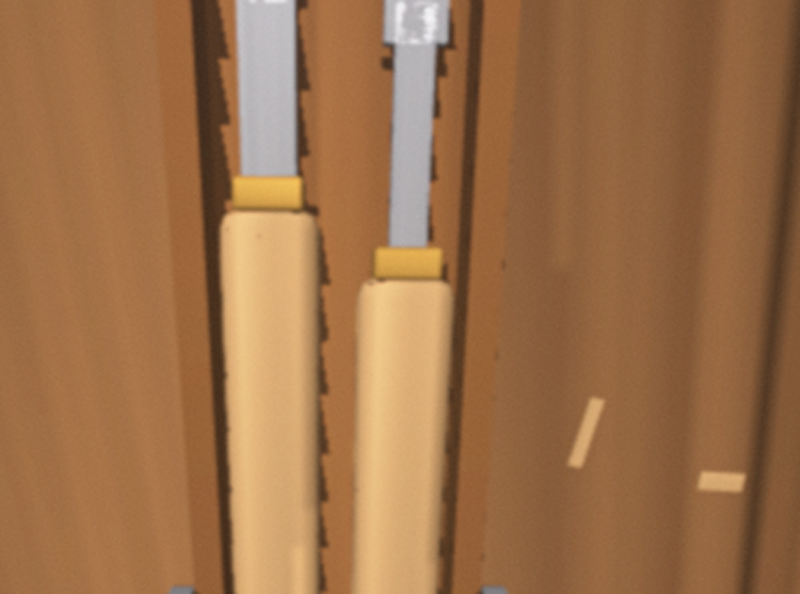

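The crop shows the tray held straight with both tools lying in it. The front end is above the frame, so I'll use the top and scene cameras for the alignment at the mouth.

```bash
python3 - <<'E'
from plant import bot, eyes
import cv2,numpy as np,pickle
from h import *
o=np.zeros((600,800,3),np.uint8)
s=eyes.snapshot("top");t=eyes.snapshot("scene");pickle.dump((s,t),open("d4.pkl","wb"))
o[:320]=cv2.resize(s["frame"][205:257,220:350,::-1],(800,320),interpolation=cv2.INTER_CUBIC)
o[320:,:750]=cv2.resize(t["frame"][215:271,220:370,::-1],(750,280),interpolation=cv2.INTER_CUBIC)
cv2.imwrite("pics/p6.png",o)
E
```

```text
(no output)
```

View pics/p6.png

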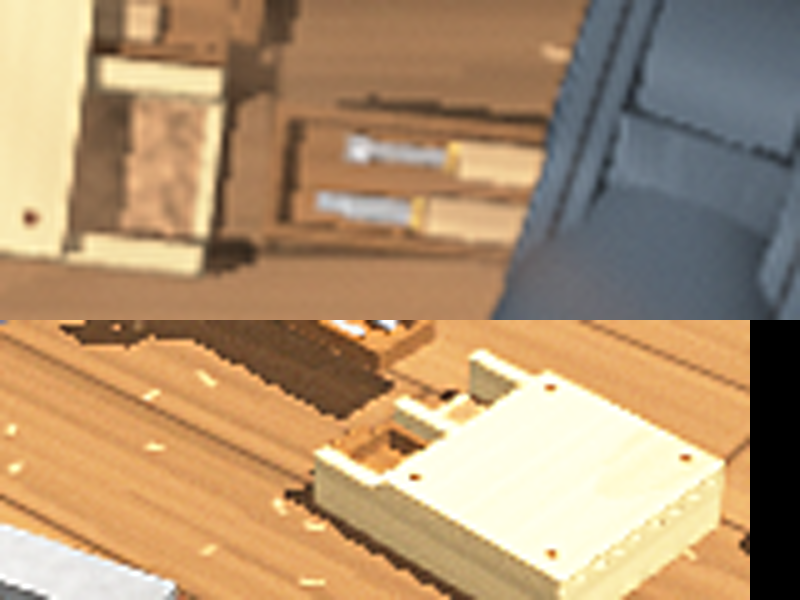

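```bash
python3 - <<'E'
import numpy as np,pickle
from h import *
s,_=pickle.load(open("d4.pkl","rb"));k=800/130
W=lambda u,v,z:ray(s,(u+.5)/k-.5+220,(v+.5)/k-.5+205,z)[:2]
a=np.radians(-5.2);X=np.array([np.cos(a),np.sin(a)]);Y=np.array([-X[1],X[0]])
g=np.array([423.4,-70.2])
for n,u,v,z in(("trayA",282,109,66),("trayB",269,247,66),("midinner",222,98,42),("midouter",226,66,42),("lowinner",205,246,42),("lowouter",202,275,42),("floorA",220,98,12),("floorB",205,240,12)):
    p=W(u,v,z);print(n,p.round(1),"rel grip x,y",((p-g)@X).round(1),((p-g)@Y).round(1))
E
```

```text
trayA [467.1  82.1] rel grip x,y 29.7 155.6
trayB [405.9  86.8] rel grip x,y -31.6 154.8
midinner [474.7 110.4] rel grip x,y 34.7 184.5
midouter [489.3 108.9] rel grip x,y 49.4 184.3
lowinner [407.8 116.7] rel grip x,y -32.4 184.8
lowouter [394.8 117.8] rel grip x,y -45.5 184.7
floorA [478.4 113.4] rel grip x,y 38.1 187.8
floorB [412.8 119. ] rel grip x,y -27.7 187.4
```

```bash
python3 - <<'E'
import numpy as np,pickle
from h import *
s=pickle.load(open("w3.pkl","rb"));k=800/350
a=np.radians(-5.2);X=np.array([np.cos(a),np.sin(a)]);Y=np.array([-X[1],X[0]]);g=np.array([423.4,-70.2])
for u,v in((155,0),(520,0),(168,200),(505,200),(183,450),(489,450)):
    p=ray(s,(u+.5)/k-.5+130,(v+.5)/k-.5,66)[:2]; print(((p-g)@X).round(1),((p-g)@Y).round(1))
E
```

```text
-29.2 116.9
28.9 116.9
-29.3 87.2
28.8 87.3
-29.8 42.4
29.1 42.5
```

Request:
move_arm(offset=[[0,0,1],[0,0,2.2],[0,0,3.2],[0,0,3.2],[0.8,0,3.2],[1.8,0,3.2],[2.8,0,3.2],[3.8,0,3.2],[4.8,0,3.2],[5.8,0,3.2],[6.5,0,3.2],[6.5,0,3.2]], rotation=[[0,0,0],[0,0,0],[0,0,0],[0,0,0],[0,0,0],[0,0,0],[0,0,0],[0,0,0],[0,0,0],[0,0,0],[0,0,0],[0,0,0]], claw=[5,5,5,5,5,5,5,5,5,5,5,5])

```text
clock: 11.75
position: [429.4, -4.8, 21.3]
tool_rot: [-3.142, 0.0, 1.481]
wrist_force: [-0.3, 0.2, -1.8]
gripper_width: 0.684
finger_force: 64.7
```

Request:
move_arm(offset=[[0.8,0,0],[1.8,0,0],[2.8,0,0],[3.8,0,0],[4.8,0,0],[5.8,0,0],[6.8,0,0],[7.8,0,0],[8.8,0,0],[9.6,0,0],[9.6,0,0]], rotation=[[0,0,0],[0,0,0],[0,0,0],[0,0,0],[0,0,0],[0,0,0],[0,0,0],[0,0,0],[0,0,0],[0,0,0],[0,0,0]], claw=[5,5,5,5,5,5,5,5,5,5,5])

```text
clock: 13.12
position: [438.2, 90.8, 21.3]
tool_rot: [-3.142, 0.0, 1.481]
wrist_force: [0.2, 1.5, -2.5]
gripper_width: 0.682
finger_force: 64.7
```

Request:
move_arm(offset=[[0,0,0.2],[0,0,0.3],[0,0,0.3],[0,0,0.3],[0,0,0.3],[0,0,-3],[0,0,-7],[-4,0,-7],[-9.2,0,-7],[-9.2,0,-7],[-9.2,0,-7],[-9.2,0,-7]], rotation=[[0,0,0],[0,0,0],[0,0,0],[0,0,0],[0,0,0],[0,0,0],[0,0,0],[0,0,0],[0,0,0],[0,0,0],[0,0,0],[0,0,0]], claw=[5,5,7.2,7.2,7.2,7.2,7.2,5,2,0,0,0])

```text
clock: 14.62
position: [429.8, -0.4, 91.2]
tool_rot: [-3.141, -0.0, 1.481]
wrist_force: [0.1, -0.0, 0.3]
gripper_width: -0.001
finger_force: 0.0
```

```bash
python3 - <<'E'
from plant import bot, eyes
import cv2,numpy as np,pickle
b=bot.sense();print(b["clock"],b["position"],b["tool_rot"],b["gripper_width"])
s=eyes.snapshot("wrist");t=eyes.snapshot("scene");pickle.dump((s,t),open("d5.pkl","wb"))
o=np.zeros((600,800,3),np.uint8);o[:420,:560]=s["frame"][:,:,::-1]
o[420:,:450]=cv2.resize(t["frame"][205:265,220:370,::-1],(450,180),interpolation=cv2.INTER_CUBIC)
cv2.imwrite("pics/p7.png",o)
E
```

```text
14.625 [ 4.29750558e+02 -3.95112522e-01  9.12169892e+01] [-3.14136082e+00 -3.78973549e-04  1.48127208e+00] -0.0006736068072789733
```

View pics/p7.png

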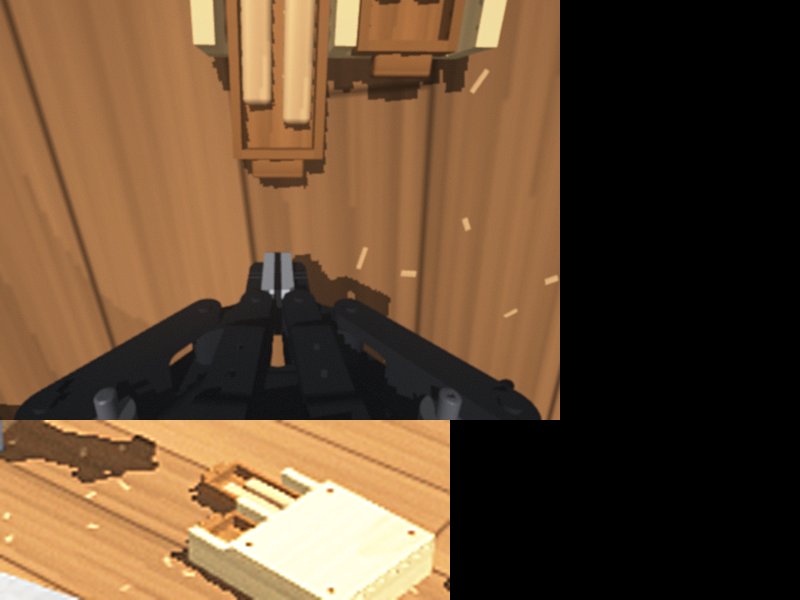

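The tray sits straight in the bay, with its pull at wrist pixel (278,170), dead ahead of the closed fingers, and both tools still in it. Lowering and pushing on the pull.

Request:
move_arm(offset=[[0,0,4],[0,0,7],[0,0,7.4],[1,0,7.4],[2,0,7.4],[3,0,7.4],[4,0,7.4],[5,0,7.4],[6,0,7.4],[7,0,7.4],[8,0,7.4],[8,0,7.4]], rotation=[[0,0,0],[0,0,0],[0,0,0],[0,0,0],[0,0,0],[0,0,0],[0,0,0],[0,0,0],[0,0,0],[0,0,0],[0,0,0],[0,0,0]], claw=[0,0,0,0,0,0,0,0,0,0,0,0])

```text
clock: 16.23
position: [436.6, 80.1, 16.8]
tool_rot: [-3.14, -0.003, 1.481]
wrist_force: [0.7, -1.0, -0.2]
gripper_width: 0.002
finger_force: 0.0
```

Request:
move_arm(offset=[[0.3,0,0],[0.6,0,0],[0.6,0,0]], rotation=[[0,0,0],[0,0,0],[0,0,0]], claw=[0,0,0])

```text
clock: 16.6
position: [437.2, 84.9, 16.9]
tool_rot: [-3.141, -0.001, 1.48]
wrist_force: [-0.1, 0.5, -0.4]
gripper_width: 0.0
finger_force: 0.0
```

Request:
move_arm(offset=[[0.2,0,0],[0.4,0,0],[0.4,0,0]], rotation=[[0,0,0],[0,0,0],[0,0,0]], claw=[0,0,0])

```text
clock: 16.98
position: [437.8, 88.4, 17.2]
tool_rot: [-3.141, -0.0, 1.48]
wrist_force: [-0.9, -0.4, -1.2]
gripper_width: -0.001
finger_force: 0.4
```

```bash
python3 - <<'E'
from plant import bot, eyes
import cv2,numpy as np,pickle
from h import *
s=eyes.snapshot("wrist");pickle.dump(s,open("w6.pkl","wb"));b=bot.sense();print(b["position"],b["wrist_force"])
# profiles along image columns of other-pull and our pull, in brown hue
f=s["frame"];g=cv2.cvtColor(f,cv2.COLOR_RGB2HSV)
a=np.radians(-5.2);X=np.array([np.cos(a),np.sin(a)]);Y=np.array([-X[1],X[0]])
m=np.array([440.5,113.8])
for n,dx in(("own rim",22),("own rim",-22),("other rim",58),("wallM",40)):
    r=[]
    for y in range(-24,26,2):
        u,v=proj(s,[*(m+dx*X+y*Y),30 if dx!=40 else 42]).round().astype(int)
        r.append(tuple(int(i) for i in f[v,u]) if 0<=u<560 and 0<=v<420 else None)
    print(n,dx,r)
E
```

```text
[437.79738641  88.44786383  17.23482764] [-0.03018702 -1.54454671 -0.05361489]
own rim 22 [(148, 102, 65), (148, 102, 65), (148, 103, 66), (148, 101, 64), (147, 101, 63), (148, 103, 64), (121, 82, 53), (88, 61, 38), (120, 81, 51), (147, 100, 61), (149, 101, 63), (72, 50, 33), (143, 93, 51), (147, 96, 56), (148, 96, 53), (112, 72, 40), (89, 58, 34), (108, 69, 39), (102, 66, 37), (99, 66, 40), (87, 57, 34), (104, 68, 37), (104, 69, 39), (99, 66, 38), (94, 62, 37)]
own rim -22 [(143, 97, 62), (146, 99, 62), (143, 97, 60), (146, 98, 62), (114, 78, 49), (89, 61, 37), (116, 79, 50), (148, 101, 63), (148, 101, 64), (148, 102, 64), (76, 52, 33), (107, 74, 46), (141, 91, 52), (144, 92, 53), (146, 93, 54), (104, 68, 39), (100, 67, 38), (72, 48, 29), (75, 52, 32), (74, 48, 27), (75, 49, 29), (73, 49, 28), (76, 51, 30), (74, 49, 29), (76, 51, 31)]
other rim 58 [(141, 98, 60), (141, 97, 58), (142, 99, 61), (144, 99, 62), (142, 97, 58), (142, 97, 60), (118, 78, 47), (120, 76, 44), (119, 77, 44), (116, 75, 43), (123, 79, 45), (94, 60, 35), (147, 95, 53), (146, 98, 54), (147, 95, 53), (102, 66, 36), (112, 75, 44), (146, 94, 54), (146, 95, 54), (146, 96, 53), (144, 93, 52), (147, 96, 55), (148, 96, 55), (146, 95, 53), (148, 95, 55)]
wallM 40 [(110, 74, 46), (145, 100, 62), (145, 99, 61), (146, 100, 63), (145, 98, 60), (145, 98, 61), (145, 100, 62), (145, 100, 63), (143, 97, 61), (146, 99, 62), (118, 80, 50), (91, 64, 38), (233, 202, 143), (233, 207, 148), (235, 210, 151), (234, 208, 148), (234, 206, 146), (234, 209, 148), (235, 209, 150), (236, 211, 151), (235, 210, 151), (237, 210, 151), (236, 212, 151), (237, 211, 152), (236, 212, 153)]
```

The rim end of our tray is flush with the other tray's to within about 1–2 mm. One gentle nudge will confirm the back wall.

Request:
move_arm(offset=[[0.1,0,0],[0.2,0,0],[0.3,0,0],[0.3,0,0]], rotation=[[0,0,0],[0,0,0],[0,0,0],[0,0,0]], claw=[0,0,0,0])

```text
clock: 17.52
position: [437.8, 88.6, 17.3]
tool_rot: [-3.141, 0.007, 1.478]
wrist_force: [-2.0, -8.6, 0.6]
gripper_width: -0.0
finger_force: 4.3
```

Home: the tray is hard against the back wall (8.6 N, no further travel). Backing off and lifting clear.

Request:
move_arm(offset=[[-1.5,0,0],[-4,0,0],[-6,0,-3],[-6,0,-8],[-6,0,-13],[-6,0,-13],[-6,0,-13]], rotation=[[0,0,0],[0,0,0],[0,0,0],[0,0,0],[0,0,0],[0,0,0],[0,0,0]], claw=[0,0,0,0,0,0,0])

```text
clock: 18.4
position: [433.0, 31.6, 147.4]
tool_rot: [3.141, -0.001, 1.48]
wrist_force: [-0.5, -0.5, -0.1]
gripper_width: 0.004
finger_force: 0.0
```

```bash
python3 - <<'E'
from plant import bot, eyes
import cv2,numpy as np,pickle
a=pickle.load(open("d0.pkl","rb"))["scene"]["frame"];b=eyes.snapshot("scene")["frame"]
# bystander check: oilstone, mallet, bottle regions unchanged?
for n,(y0,y1,x0,x1) in dict(oilstone=(250,290,195,265),mallet=(235,308,365,402),bottle=(228,270,393,412),pile=(175,220,185,250)).items():
    print(n,np.abs(a[y0:y1,x0:x1].astype(int)-b[y0:y1,x0:x1]).mean().round(1))
print(bot.sense()["position"],bot.sense()["wrist_force"]); print(bot.close_job())
E
```

```text
oilstone 2.6
mallet 8.4
bottle 3.1
pile 49.9
[432.19173306  31.69394066 146.29581072] [-0.21446266  0.59724892  0.3161373 ]
the job is handed in; nothing more can be done
None
```

The job is handed in, with no verdict returned: the tray was drawn out, the pile settled flat and stacked behind the dogs, and the tray was pushed against the back of the empty bay with both tools in it at my last look (before the final push); the other tray and the bystanders were never touched.

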